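# Mark a label holder and press it home behind the rack lip

## Robot

A 6-joint arm with a two-finger parallel gripper is mounted at the origin on a cart in front of the work surface, level with it; the furniture and walls round the work are solid. World frame = base frame: x ahead of the robot, y to its left, z up, the work surface at z = 0. Lengths are in m, angles in rad, forces in N, time in s.
With the tool pointing down it reaches from about 0.325 to 0.775 m from the base axis. Payload 5.5 kg.
Tool frame: the origin (TCP) lies midway between the tips of the shut fingers; the grasp point (between the pads) lies 19 mm behind it; x points along the fingers, z is the direction in which the jaws open and shut, and the axes are right-handed (so a half turn about x gives the same grasp; the last joint's range is limited). The gripper opens to 88 mm and grips with 3 to 60 N. Pads are 20 mm wide; open, the fingers measure 115 mm over their backs; the gripper's body (75 mm by 178 mm) begins 61 mm behind the grasp point.
Start: joints at [-1.21, 0.091, 1.231, -0, 1.82, -0.057], TCP at [0.243, -0.548, 0.223] pointing down, gripper open.
Joint ranges: [-2.87, 2.87], [-0.86, 2.18], [0.17, 2.46], [-1.51, 4.65], [0.06, 2.69], [-2.65, 2.65]. Speed limits (rad/s): [2.57, 2.57, 3.01, 3.14, 3.14, 3.14].

## Interface

Orientations are given as a 3x3 rotation matrix whose columns are the frame's x, y, z axes.
In Python, from plant import manip gives the robot as it stands.
- The arm moves only by the shell command python3 -m creep 'ROWS' [OPENING]. ROWS is JSON, a list of rows, each an object of numbers: "x", "y", "z": the shift along the tool's x, y, z in units of 30 cm (1.0 is 30 cm); "spin": the turn about the tool's x in units of 45 degrees (1.0 is 45 degrees). In form: [{"x": .., "y": .., "z": .., "spin": ..}, ...]. A call has exactly 10 rows; each row shifts and turns the pose as measured when the row begins, along the tool's axes as they then stand; what a row does not reach is not made up. A row lasts 1/8 s, in which the tool goes at most 62.5 mm and 10.7 degrees, less where a joint would pass 70% of its speed; a pose out of reach is approached as far as the arm can. A call with a number of a shift or a turn outside -1 to 1 is refused whole. A call with a gripper value outside its range is refused whole. OPENING is the opening, from 0 (shut) to 1 (fully open), set as the call begins (- or left out, the last holds). The fingers move at their own pace and stop on an object; the grip force is fixed at half the most. Time passes only in rows, so rows that do not move let the fingers close, or fill a call up. It gives the time, the measured TCP pose, the force and the opening at its end, in the units of the state.
- manip.get_state(): the state, without advancing time (a new reading comes with each control period).
- manip.snapshot(name): name is "scene" or "side" or "wrist"; returns the picture (480x640x3 uint8, blue, green, red); there is no depth.
- manip.calibration(name): a dict with "fx", "fy", "cx", "cy" (pixels), "dist_coeffs" ([k1, k2, p1, p2, k3] as OpenCV has them; the pictures are not rectified), "eye" and "orientation" of the camera in the world. Camera axes: x right, y down, z forward; pixel columns grow to the right and rows downward; lengths in m; the calibration is good to about 2 mm. A picture is of the moment at which its call begins: read the wrist's pose just before it. calibration takes no time and is no camera call; for the wrist camera it gives the pose at the moment of the call.
- manip.sign_off(): hands the job in, once; it reports no verdict.
Trained networks look in the newest picture that a camera, given by its name, has taken for a name from the list of things; names that differ only in an ending like _2 or _b are one class to them, and where a whole thing is asked for, a point or a joint stands for the part that bears it (a point fixed in the world has none). Each returns a list of dicts, best first, with "confidence" (0 to 1); they miss things now and then, are a little off and sometimes report something else, mostly with a low value. They report only what shows in the picture. A call takes as long as a camera call. They do not tell look-alikes from the thing itself.
- manip.search_frame(camera, thing): "extent" ([left, top, right, bottom] in pixels, round what is visible of it).
- manip.cut_out(camera, thing): "pixels" (480x640 bool, what is visible of it) and "extent" ([left, top, right, bottom] in pixels, round what is visible of it).
The state is a dict: "clock": time; "qpos": joint angles; "qd": joint speeds; "effort": joint torques, N m; "tcp_pos": TCP position; "tool_rot": TCP orientation; "wrist_force": force on the tool from outside, world axes, zero at the start; "moment": the same for the moment, N m; "gripper_width": opening from 0.0 (shut) to 1.0 (fully open).
Only numpy, scipy, OpenCV 4.12 (cv2) and the standard library are available. Lean on these libraries where they do the work, as an engineer would, in place of code of your own. Each camera call takes 0.05 s, during which the arm holds its last target. There are 200 camera calls.

## Task

Mark the flat label holder that lies in the hand press by pushing the press's spring plunger right down onto it, let the plunger spring back up, and pull the holder out of the press. Then push the holder, nose first, into the pocket behind the front lip of the parts rack, fully home against the spring in there, and finish while still holding it pressed home (the spring pushes it out if you let go). Leave the other things on the bench where they are.

Things in the scene. Friction and masses are not known exactly. Their poses are not given: they have to be found in the camera images.
- press: small fixed grey hand press, 150 mm long, 60 wide, 99 high. Origin on the bench under its bed; x axis from its open front to the column at its back, z up. Its arm overhangs the bed from x = -12 mm on, underside 50 mm and top 74 mm high. The column face at x = 32 mm stops the holder's nose. The holder comes out only by sliding towards the press's -x (70 mm clears the arm).
- press_bed (a point): centre of the bed's top where the holder's middle rests at the start, 22 mm up, axes as the press's, at press x = -25 mm. The bed is a bar 28 mm wide, narrower than the holder, so fingers can straddle both from above. In press x: bed from -85 mm; broad foot (60 mm wide, 18 high) from -19 mm back; side guides (45 mm apart, tops 28 mm high) from -15 to 15 mm.
- plunger_head (a point): centre of the top of the plunger's black round head (32 mm across, 12 thick), at x = 5 mm, y = 0 of the press, 99 mm above the bench at rest. Push it straight down: the plunger's foot meets the holder after 11 mm.
- plunger (a joint): travel of the plunger, m: 0 up, about 0.011 when its foot is hard on the holder, 0.012 its own stop. Spring: about 1.5 N to start, 4 N at the bottom; it springs back up by itself.
- holder_center (a point): centre (half-way up) of the loose aluminium label holder, a plate 110 x 40 x 10 mm, 0.08 to 0.17 kg, with a white paper window on the top of its tail half. x axis points to the nose, z up. The last 10 mm of the nose is stepped down to 34 x 6 mm. Grasp it across its 40 mm width 20 to 35 mm behind the centre (towards the tail).
- holder_nose (a point): middle of the nose's end face, 55 mm ahead of holder_center along the holder's x axis.
- rack: fixed low wooden parts rack, 120 mm deep, 150 wide, 74 high, with small dowels in the bins on its top. Origin: on the bench under the middle of the pocket's mouth; its x axis points into the pocket (away from the open front), z up. The rack's solid part lies at x > -3 mm.
- pocket_mouth (a point): centre of the mouth of the pocket under the steel lip, 30 mm above the bench, axes as the rack's. The pocket is 44 mm wide and 16 mm high (floor 22 mm above the bench), flared over the first 7 mm, and ends at a solid wall 32 mm deep: the nose is home when it is against that wall.
- ejector (a joint): travel of the spring pad inside the pocket, m: its face stands 20 mm deep at 0 and is pushed back 12 mm when the holder is home. Spring: about 2.5 N at 0, 5 N with the holder home; it pushes the holder out when let go.
- leg_mid: turned wooden stool leg 205 mm long, 37 thick, lying between and beyond press and rack; bystander, origin under its middle
- leg_left: turned wooden stool leg 210 mm long, 38 thick, lying near the left edge; bystander
- gauge: wooden marking gauge, 55 x 200 x 70 mm, lying between them near the robot; bystander, origin under its middle
- peg_4: turned wooden stool leg 198 mm long, 37 thick, lying at the right near the robot; bystander
- bowl: black bowl 96 mm across, 56 high, at the right near the robot; bystander, origin under its middle
There are look-alikes about, which are no part of the job. What is meant by the part that bears holder_center is not blue, and is the smaller of those in its own colour. Several things have the shape of the rack; the one meant has the colours described above.

How it is judged:
By the outcome, as a careful person would: the job done as asked, in the order asked, and still so for the second after the job is handed in, while the arm keeps its last pose, push and grip.
It also fails if it takes over 51 s, if anything falls off the work surface, if the arm or the gripper's body presses on something with over 40 N, if the wrist force passes 120 N, or if a joint passes its speed limit or range.

## Working session

There is one attempt and no reset: what is moved stays moved. The work goes in short steps, Python scripts to look and compute and a shell command to move; the robot and the scene stay as the last step left them, time stands still between calls to the robot, and variables do not carry over. Pictures are saved under pics/ and viewed, about 8 in all and at most 12, crops included, and the job is handed in when it is done.

```bash
ls; mkdir -p pics
python3 - <<'E'
from plant import manip
import cv2,numpy as np
s=manip.get_state();print({k:np.round(v,3).tolist() for k,v in s.items()})
for c in("scene","side"):
    im=manip.snapshot(c);cv2.imwrite(f"pics/{c}0.png",im)
    k=manip.calibration(c);print(c,{a:np.round(b,3).tolist() for a,b in k.items()})
    for t in("press","plunger_head","holder_center","rack","leg_mid","gauge","bowl"):
        try: print(t,[(np.round(d["extent"]).tolist(),round(d["confidence"],2)) for d in manip.search_frame(c,t)])
        except Exception as e: print(t,e)
E
```

```text
pics
{'clock': 0.0, 'qpos': [-1.21, 0.092, 1.232, -0.0, 1.82, -0.057], 'qd': [0.001, 0.002, -0.001, 0.001, -0.0, -0.0], 'effort': [0.002, -44.646, -40.644, 0.07, 0.029, -0.0], 'tcp_pos': [0.243, -0.548, 0.222], 'tool_rot': [[-0.001, 0.914, 0.406], [0.002, 0.406, -0.914], [-1.0, 0.0, -0.002]], 'wrist_force': [0.262, 0.084, -0.105], 'moment': [0.008, 0.018, 0.031], 'gripper_width': 1.003}
scene {'fx': 570.536, 'fy': 570.536, 'cx': 319.751, 'cy': 246.356, 'dist_coeffs': [-0.059, 0.0, 0.0, 0.0, 0.0], 'eye': [-1.02, 0.819, 1.227], 'orientation': [[-0.494, -0.469, 0.732], [-0.87, 0.255, -0.423], [0.011, -0.846, -0.533]]}
press [([243.0, 258.0, 275.0, 296.0], 0.93)]
plunger_head [([249.0, 262.0, 262.0, 266.0], 0.39)]
holder_center [([223.0, 305.0, 257.0, 317.0], 0.71), ([169.0, 276.0, 212.0, 289.0], 0.57), ([248.0, 273.0, 273.0, 289.0], 0.53)]
rack [([308.0, 219.0, 339.0, 255.0], 0.86), ([440.0, 225.0, 488.0, 261.0], 0.66)]
leg_mid [([263.0, 226.0, 280.0, 254.0], 0.55), ([424.0, 245.0, 448.0, 268.0], 0.41)]
gauge [([305.0, 267.0, 322.0, 296.0], 0.55)]
bowl [([422.0, 248.0, 452.0, 269.0], 0.64)]
side {'fx': 566.004, 'fy': 566.004, 'cx': 323.031, 'cy': 226.228, 'dist_coeffs': [-0.02, 0.0, 0.0, 0.0, 0.0], 'eye': [0.323, 1.472, 0.764], 'orientation': [[-0.991, -0.066, 0.114], [-0.131, 0.386, -0.913], [0.017, -0.92, -0.391]]}
press [([277.0, 266.0, 331.0, 306.0], 0.8), ([374.0, 194.0, 400.0, 217.0], 0.33)]
plunger_head [([294.0, 263.0, 304.0, 280.0], 0.68)]
holder_center [([289.0, 280.0, 330.0, 295.0], 0.85), ([204.0, 318.0, 260.0, 357.0], 0.81), ([321.0, 315.0, 358.0, 338.0], 0.7)]
rack [([260.0, 209.0, 312.0, 251.0], 0.86), ([364.0, 170.0, 398.0, 202.0], 0.6)]
leg_mid [([199.0, 250.0, 266.0, 268.0], 0.9)]
gauge [([262.0, 208.0, 310.0, 247.0], 0.67), ([318.0, 248.0, 388.0, 276.0], 0.58)]
bowl [([320.0, 249.0, 388.0, 272.0], 0.73), ([371.0, 197.0, 404.0, 216.0], 0.64)]
```

View pics/scene0.png

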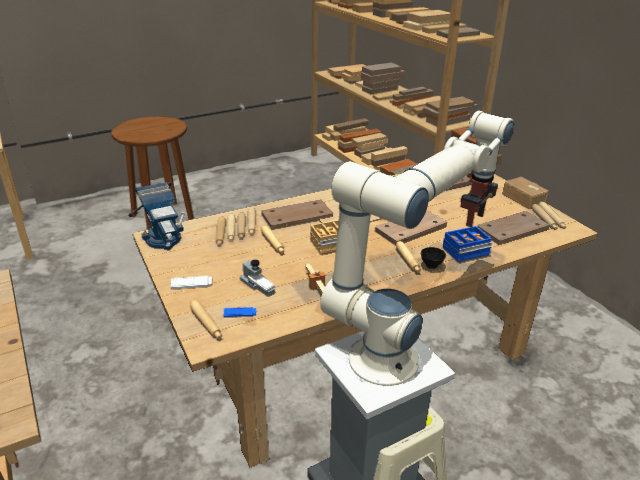

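View pics/side0.png

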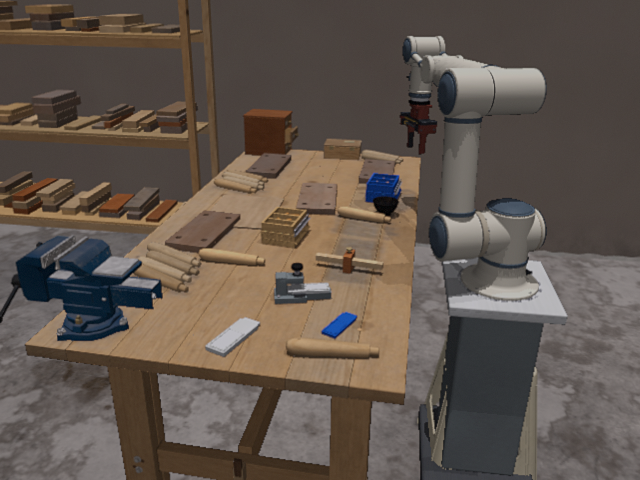

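Scene: the wooden rack is at scene (325,236) / side (285,226), and the press is at scene (258,277) / side (300,290). Candidates for the holder, in side pixels: the one in the press (310,288), a larger grey one on the bench (233,336), and a blue one (340,324). I choose the one in the press. For the rack, the wooden one fits rather than the blue one at side (383,187).

```bash
cat > h.py <<'E'
from plant import manip
import cv2,numpy as np
def unp(k,p):
    K=np.array([[k["fx"],0,k["cx"]],[0,k["fy"],k["cy"]],[0,0,1]])
    u=cv2.undistortPoints(np.array(p,float).reshape(-1,1,2),K,np.array(k["dist_coeffs"],float)).reshape(-1,2)
    d=np.c_[u,np.ones(len(u))]@np.array(k["orientation"],float).T
    return np.array(k["eye"],float),d
def onz(k,p,z):
    e,d=unp(k,p); z=np.broadcast_to(z,len(d)); t=(z-e[2])/d[:,2]; return e+d*t[:,None]
def proj(k,P):
    R=np.array(k["orientation"],float);K=np.array([[k["fx"],0,k["cx"]],[0,k["fy"],k["cy"]],[0,0,1]])
    rv=cv2.Rodrigues(R.T)[0];t=-R.T@np.array(k["eye"],float)
    return cv2.projectPoints(np.array(P,float).reshape(-1,1,3),rv,t,K,np.array(k["dist_coeffs"],float))[0].reshape(-1,2)
def snap(c,name):
    k=manip.calibration(c);im=manip.snapshot(c);cv2.imwrite(f"pics/{name}.png",im);return k,im
E
python3 - <<'E'
from h import *
k=manip.calibration("side");s=manip.calibration("scene")
print("head",onz(k,[[297,266]],.097),onz(s,[[255.5,263]],.097))
print("rack top",onz(k,[[285,218]],.074),onz(s,[[325,229]],.074))
print("holder tail",onz(k,[[329,290]],.027))
im=cv2.imread("pics/side0.png");a=cv2.resize(im[195:315,235:395],None,fx=4.5,fy=4.5,interpolation=cv2.INTER_CUBIC)
cv2.imwrite("pics/crop1.png",a)
print({a:np.round(b,3).tolist() for a,b in manip.calibration("wrist").items()})
E
```

```text
head [[0.54968568 0.18569525 0.097     ]] [[0.54423679 0.17751476 0.097     ]]
rack top [[ 0.65403446 -0.18596657  0.074     ]] [[ 0.66576077 -0.17756602  0.074     ]]
holder tail [[0.46642784 0.17359421 0.027     ]]
{'fx': 420.44, 'fy': 420.44, 'cx': 327.242, 'cy': 239.933, 'dist_coeffs': [-0.098, 0.0, 0.0, 0.0, 0.0], 'eye': [0.307, -0.521, 0.385], 'orientation': [[0.405, -0.884, -0.231], [-0.914, -0.392, -0.103], [0.001, 0.253, -0.967]]}
```

View pics/crop1.png

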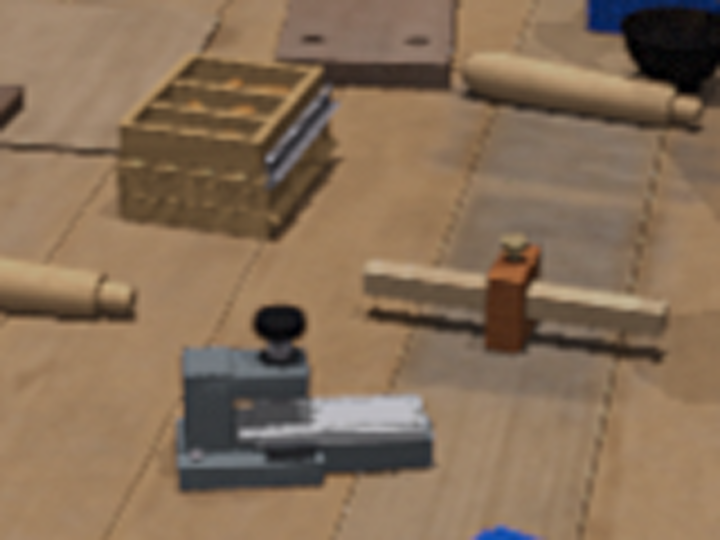

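The crop confirms it: a bare aluminium plate lies in the press at crop (340,415), and the wooden rack's steel lip at (300,135) faces the robot. I'll go via the rack for a close view, then on to the press.

```bash
python3 -m creep '[{"spin":0.21},{"spin":0.21},{"y":0.12,"z":-0.144},{"y":0.12,"z":-0.144},{"y":0.12,"z":-0.144},{"y":0.12,"z":-0.144},{"y":0.12,"z":-0.144},{"y":0.12,"z":-0.144},{"y":0.12,"z":-0.144},{"y":0.12,"z":-0.144}]' 0
python3 - <<'E'
from h import *
k,im=snap("wrist","w_rack")
print([(np.round(d["extent"]).tolist(),round(d["confidence"],2)) for d in manip.search_frame("wrist","rack")])
s=manip.get_state();print(s["tcp_pos"],s["tool_rot"],s["clock"],s["wrist_force"])
E
```

```text
[([368.0, 23.0, 623.0, 257.0], 0.95)]
[ 0.24343399 -0.54840865  0.22266072] [[-1.73654643e-05  9.14008092e-01  4.05695955e-01]
 [-3.19536829e-05  4.05695954e-01 -9.14008092e-01]
 [-9.99999999e-01 -2.88356548e-05  2.21608261e-05]] 0.9 [ 0.1603027  -0.20946032 -0.06703757]validation failed for argument at $[0]...
```

View pics/w_rack.png

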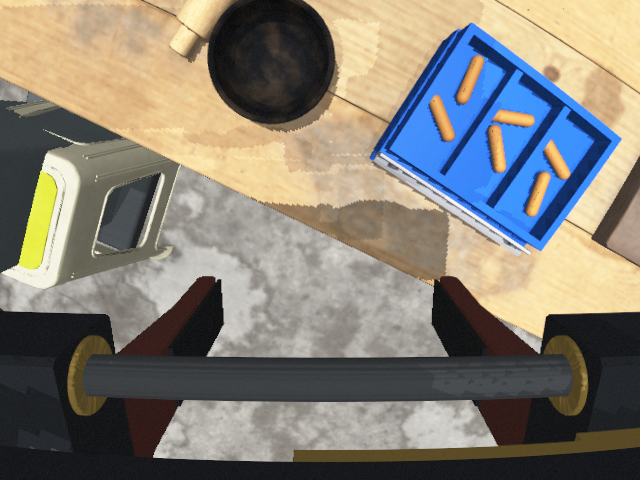

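The move was refused, apparently because every row needs all four keys. This view shows the blue look-alike rack at (500,140), so I'll retry with all the fields.

```bash
python3 -m creep '[{"x":0,"y":0,"z":0,"spin":0.21},{"x":0,"y":0,"z":0,"spin":0.21},{"x":0,"y":0.12,"z":-0.144,"spin":0},{"x":0,"y":0.12,"z":-0.144,"spin":0},{"x":0,"y":0.12,"z":-0.144,"spin":0},{"x":0,"y":0.12,"z":-0.144,"spin":0},{"x":0,"y":0.12,"z":-0.144,"spin":0},{"x":0,"y":0.12,"z":-0.144,"spin":0},{"x":0,"y":0.12,"z":-0.144,"spin":0},{"x":0,"y":0.12,"z":-0.144,"spin":0}]' 0
python3 - <<'E'
from h import *
k,im=snap("wrist","w_rack2")
print([(np.round(d["extent"]).tolist(),round(d["confidence"],2)) for d in manip.search_frame("wrist","rack")])
np.save("k_rack.npy",k,allow_pickle=True)
E
```

```text
clock: 2.15
tcp_pos: [0.51, -0.1743, 0.2223]
tool_rot: [[0.002, 0.998, 0.068], [-0.001, 0.068, -0.998], [-1.0, 0.002, 0.001]]
wrist_force: [0.5, 1.0, -0.0]
gripper_width: 0.003
[([269.0, 0.0, 497.0, 134.0], 0.82), ([120.0, 1.0, 133.0, 2.0], 0.41)]
```

View pics/w_rack2.png

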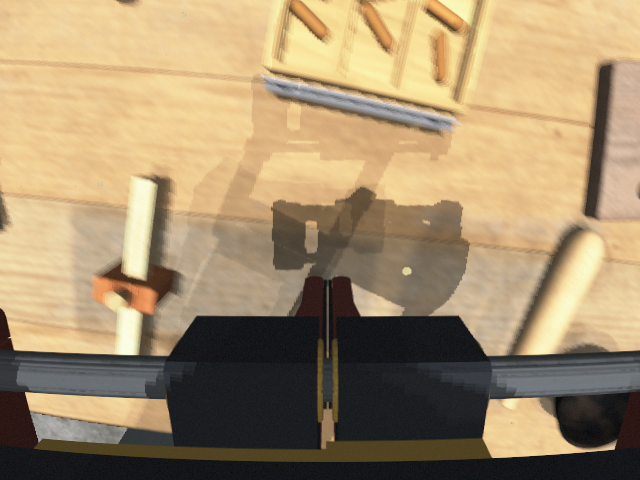

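The wooden rack's front lip runs from (263,78) to (455,128). Next I work out its pose and move on to the press.

```bash
python3 - <<'E'
from h import *
k=np.load("k_rack.npy",allow_pickle=True).item()
for z in(.074,.06,.046,.038):
    P=onz(k,[[263,78],[455,128],[274,70],[466,110]],z)
    d=P[0]-P[1];e=P[2]-P[3]
    print(z,P[:,:2].round(4).tolist(),"w",np.linalg.norm(d),np.linalg.norm(e),"yaw",np.degrees(np.arctan2(-d[0],d[1])),np.degrees(np.arctan2(-e[0],e[1])),"mid",(P[0]+P[1])[:2]/2)
im=cv2.imread("pics/w_rack2.png");cv2.imwrite("pics/crop2.png",cv2.resize(im[40:150,240:490],None,fx=3.2,fy=3.2,interpolation=cv2.INTER_CUBIC))
E
python3 -m creep '[{"x":0,"y":0,"z":-0.12,"spin":-0.03},{"x":0,"y":0,"z":-0.13,"spin":0},{"x":0,"y":0,"z":-0.13,"spin":0},{"x":0,"y":0,"z":-0.13,"spin":0},{"x":0,"y":0,"z":-0.13,"spin":0},{"x":0,"y":-0.02,"z":-0.13,"spin":0},{"x":0,"y":-0.02,"z":-0.13,"spin":0},{"x":0,"y":-0.02,"z":-0.13,"spin":0},{"x":0,"y":-0.02,"z":-0.13,"spin":0},{"x":0,"y":0,"z":0,"spin":0}]' 0
python3 - <<'E'
from h import *
k,im=snap("wrist","w_press")
for t in("press","plunger_head","holder_center"):print(t,[(np.round(d["extent"]).tolist(),round(d["confidence"],2)) for d in manip.search_frame("wrist",t)])
np.save("k_press.npy",k,allow_pickle=True)
E
```

```text
0.074 [[0.6133, -0.1226], [0.5887, -0.2625], [0.6192, -0.1301], [0.602, -0.2689]] w 0.14205460997955974 0.13990028746576882 yaw -9.978474062893596 -7.045903887770419 mid [ 0.60100192 -0.19251389]
0.06 [[0.6149, -0.1204], [0.5891, -0.2666], [0.621, -0.1283], [0.6031, -0.2734]] w 0.1484601254664373 0.14620866040846706 yaw -9.978474062893602 -7.045903887770411 mid [ 0.60199102 -0.19353841]
0.046 [[0.6164, -0.1183], [0.5896, -0.2708], [0.6228, -0.1265], [0.6041, -0.2779]] w 0.15486564095331487 0.15251703335116532 yaw -9.97847406289357 -7.045903887770403 mid [ 0.60298011 -0.19456294]
0.038 [[0.6173, -0.1171], [0.5898, -0.2732], [0.6238, -0.1255], [0.6047, -0.2804]] w 0.15852593551724492 0.15612181788985 yaw -9.978474062893568 -7.045903887770436 mid [ 0.60354531 -0.19514838]
clock: 3.5
tcp_pos: [0.4517, 0.1771, 0.2218]
tool_rot: [[0.003, 0.995, 0.095], [-0.001, 0.095, -0.995], [-1.0, 0.003, 0.001]]
wrist_force: [0.7, -0.4, -0.3]
gripper_width: 0.002
press [([291.0, 8.0, 375.0, 204.0], 0.66)]
plunger_head [([315.0, 64.0, 362.0, 114.0], 0.92)]
holder_center [([307.0, 80.0, 374.0, 200.0], 0.91), ([135.0, 178.0, 257.0, 272.0], 0.71), ([316.0, 61.0, 363.0, 112.0], 0.49)]
```

View pics/w_press.png

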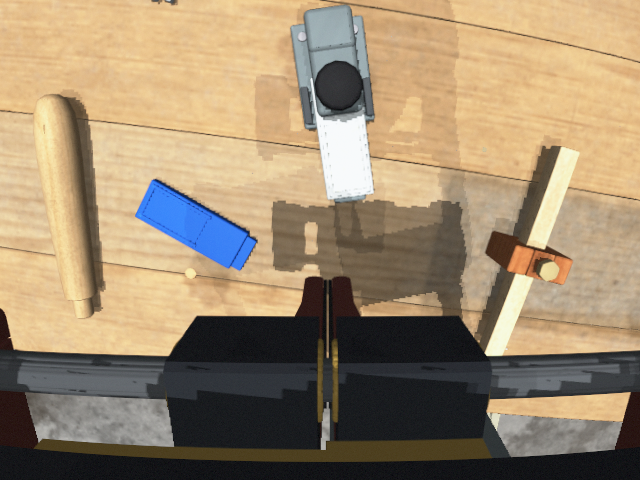

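View pics/crop2.png

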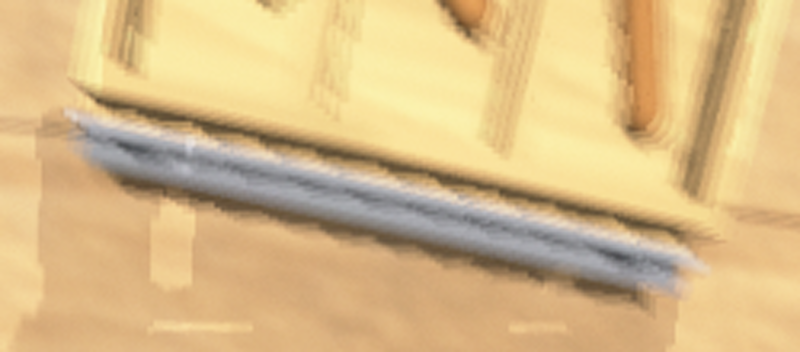

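The press view shows the plunger head at (338,86) and the holder tail corners at (327,200) and (373,194). The rack's wood front edge runs from (265,68) to (462,113).

Run:
```python
from h import *
k=np.load("k_press.npy",allow_pickle=True).item()
im=cv2.imread("pics/w_press.png")
g=im.max(2)[55:125,305:372]; m=(g<75).astype(np.uint8)
n,l,st,c=cv2.connectedComponentsWithStats(m);i=1+st[1:,4].argmax();print("head blob",st[i],c[i]+[305,55])
h=onz(k,[c[i]+[305,55]],.097)[0];T=onz(k,[[327,200],[373,194]],.032)
w=T[0]-T[1];print("head",h,"tail",T,"w",np.linalg.norm(w));mid=T.mean(0);d=(h-mid)[:2]
print("len",np.linalg.norm(d),"yaw line",np.degrees(np.arctan2(d[1],d[0])),"yaw tail",np.degrees(np.arctan2(-w[0],w[1])))
b=onz(k,[[291,26],[306,128],[373,118],[358,16]],.018);print("foot",b.round(4).tolist())
# holder edges
g=cv2.Canny(im,60,150);
e=onz(k,[[318,130],[329,198],[362,118],[373,192]],.032);
for a,bb in((0,1),(2,3)):
    q=e[a]-e[bb];print("edge yaw",np.degrees(np.arctan2(q[1],q[0])))
k=np.load("k_rack.npy",allow_pickle=True).item()
P=onz(k,[[265,68],[462,113.4]],.074);d=P[0]-P[1];print("rack",P,np.linalg.norm(d),np.degrees(np.arctan2(-d[0],d[1])),P.mean(0))
P=onz(k,[[262,76],[459,123]],.046);d=P[0]-P[1];print("lip",P,np.linalg.norm(d),np.degrees(np.arctan2(-d[0],d[1])),P.mean(0))
```

```text
head blob [   9    6   52   54 2002] [338.97202797  86.60589411]
head [0.55027681 0.17811758 0.097     ] tail [[0.46463516 0.17777525 0.032     ]
 [0.47341654 0.13964746 0.032     ]] w 0.03912597167573563
len 0.08353634384361962 yaw line 13.433036756554204 yaw tail 12.969872933307768
foot [[0.6027, 0.2203, 0.018], [0.5222, 0.2011, 0.018], [0.5358, 0.1455, 0.018], [0.6157, 0.1668, 0.018]]
edge yaw 14.566391850319674
edge yaw 15.11467795773541
rack [[ 0.62018255 -0.12367955  0.074     ]
 [ 0.59939407 -0.26628724  0.074     ]] 0.144114932686064 -8.293809424135434 [ 0.60978831 -0.19498339  0.074     ]
lip [[ 0.61783888 -0.11746907  0.046     ]
 [ 0.59367833 -0.27353764  0.046     ]] 0.15792760947927315 -8.799949299476287 [ 0.60575861 -0.19550335  0.046     ]
```

```bash
python3 -m creep '[{"x":0,"y":0,"z":0,"spin":-0.177},{"x":0,"y":0.107,"z":0.024,"spin":0},{"x":0,"y":0.107,"z":0.024,"spin":0},{"x":0,"y":0.107,"z":0.024,"spin":0},{"x":0.09,"y":0,"z":0,"spin":0},{"x":0.09,"y":0,"z":0,"spin":0},{"x":0.09,"y":0,"z":0,"spin":0},{"x":0.09,"y":0,"z":0,"spin":0},{"x":0,"y":0,"z":0,"spin":0},{"x":0,"y":0,"z":0,"spin":0}]' 0
python3 - <<'E'
from h import *
k,im=snap("wrist","w_head")
cv2.imwrite("pics/headc.png",im)
s=manip.get_state();p=s["tcp_pos"];print(p,np.degrees(np.arctan2(s["tool_rot"][1][1],s["tool_rot"][0][1])))
r=manip.search_frame("wrist","plunger_head");print([(np.round(d["extent"]).tolist(),round(d["confidence"],2)) for d in r])
print("tcp px",proj(k,[p]),"head top z .099 expect",proj(k,[[.5503,.1781,.099]]))
k,im=snap("side","s_head");r=manip.search_frame("side","plunger_head");print([(np.round(d["extent"]).tolist(),round(d["confidence"],2)) for d in r],proj(k,[p,[.5503,.1781,.099]]))
E
```

```text
clock: 4.95
tcp_pos: [0.56, 0.1606, 0.1123]
tool_rot: [[0.005, 0.977, 0.213], [-0.004, 0.213, -0.977], [-1.0, 0.004, 0.005]]
wrist_force: [-0.6, -0.6, 0.3]
gripper_width: 0.003
[0.55994943 0.16064346 0.11217951] 12.297821521512372
[([247.0, 263.0, 311.0, 316.0], 0.73)]
tcp px [[325.75394155 303.09942217]] head top z .099 expect [[283.2406926 303.3932125]]
[([290.0, 285.0, 332.0, 292.0], 0.45)] [[294.77626446 256.21391674]
 [297.27123108 263.97629725]]
```

View pics/headc.png

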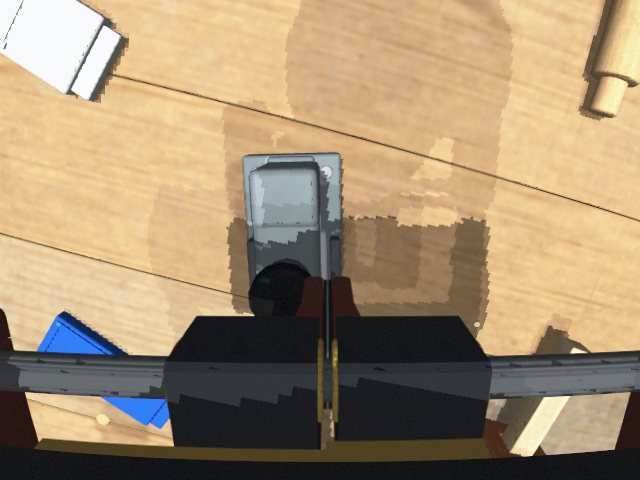

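The tips stopped about 19 mm to the right of the head: the head is at about (283,300) and the TCP at (326,303). I'll correct that and check before pressing.

```bash
python3 -m creep '[{"x":0,"y":-0.019,"z":-0.064,"spin":0},{"x":0,"y":0,"z":0,"spin":-0.02},{"x":0,"y":0,"z":0,"spin":0},{"x":0,"y":0,"z":0,"spin":0},{"x":0,"y":0,"z":0,"spin":0},{"x":0,"y":0,"z":0,"spin":0},{"x":0,"y":0,"z":0,"spin":0},{"x":0,"y":0,"z":0,"spin":0},{"x":0,"y":0,"z":0,"spin":0},{"x":0,"y":0,"z":0,"spin":0}]' 0
python3 - <<'E'
from h import *
k,im=snap("wrist","w_head2")
m=(im.max(2)<60)[250:318,250:420].sum(0);print(m.tolist())
r=manip.search_frame("wrist","plunger_head");print([(np.round(d["extent"]).tolist(),round(d["confidence"],2)) for d in r], proj(k,[[.5503,.1781,.099],manip.get_state()["tcp_pos"]]))
E
```

```text
clock: 6.4
tcp_pos: [0.55, 0.1806, 0.1138]
tool_rot: [[0.008, 0.973, 0.231], [-0.003, 0.231, -0.973], [-1.0, 0.007, 0.005]]
wrist_force: [0.0, -0.8, 0.1]
gripper_width: 0.008
[1, 1, 1, 1, 1, 1, 1, 1, 1, 1, 1, 1, 1, 1, 1, 1, 1, 1, 1, 1, 1, 1, 1, 1, 1, 1, 1, 1, 1, 1, 1, 1, 1, 1, 2, 1, 1, 1, 1, 1, 1, 6, 28, 26, 5, 3, 16, 29, 37, 40, 46, 53, 55, 56, 57, 58, 59, 60, 60, 61, 62, 63, 63, 64, 65, 65, 66, 67, 68, 68, 68, 68, 68, 68, 68, 68, 68, 68, 68, 68, 68, 68, 68, 68, 68, 68, 68, 68, 68, 68, 68, 68, 67, 66, 66, 65, 64, 64, 63, 62, 61, 61, 60, 59, 58, 58, 55, 51, 44, 39, 35, 30, 26, 21, 20, 27, 1, 1, 1, 2, 2, 2, 2, 2, 3, 2, 2, 2, 2, 2, 2, 2, 2, 2, 2, 2, 2, 2, 2, 2, 2, 2, 2, 2, 2, 2, 2, 2, 2, 2, 2, 2, 2, 2, 2, 2, 2, 2, 2, 2, 2, 2, 2, 2, 2, 2, 2, 2, 2, 2]
[([297.0, 251.0, 366.0, 305.0], 0.63)] [[331.41847828 290.86783765]
 [325.80009306 303.05412227]]
```

```bash
python3 -m creep '[{"x":0.04,"y":0,"z":0.006,"spin":0},{"x":0.01,"y":0.005,"z":0,"spin":0},{"x":0.01,"y":0,"z":0,"spin":0},{"x":0.01,"y":0,"z":0,"spin":0},{"x":0.01,"y":0,"z":0,"spin":0},{"x":0,"y":0,"z":0,"spin":0},{"x":0,"y":0,"z":0,"spin":0},{"x":0,"y":0,"z":0,"spin":0},{"x":0,"y":0,"z":0,"spin":0},{"x":0,"y":0,"z":0,"spin":0}]' 0
```

```text
clock: 7.75
tcp_pos: [0.5522, 0.1791, 0.0899]
tool_rot: [[0.009, 0.973, 0.231], [-0.003, 0.231, -0.973], [-1.0, 0.008, 0.005]]
wrist_force: [-2.2, -0.1, 3.1]
gripper_width: 0.007
```

```bash
python3 -m creep '[{"x":0.008,"y":0,"z":0,"spin":0},{"x":0.008,"y":0,"z":0,"spin":0},{"x":0.008,"y":0,"z":0,"spin":0},{"x":0.008,"y":0,"z":0,"spin":0},{"x":0.01,"y":0,"z":0,"spin":0},{"x":0.01,"y":0,"z":0,"spin":0},{"x":0.01,"y":0,"z":0,"spin":0},{"x":0.01,"y":0,"z":0,"spin":0},{"x":0.01,"y":0,"z":0,"spin":0},{"x":0.01,"y":0,"z":0,"spin":0}]' 0
```

```text
clock: 9.0
tcp_pos: [0.5525, 0.1792, 0.0882]
tool_rot: [[0.021, 0.973, 0.231], [-0.0, 0.232, -0.973], [-1.0, 0.021, 0.005]]
wrist_force: [-8.8, -2.3, 16.7]
gripper_width: 0.007
```

```bash
python3 -m creep '[{"x":0.018,"y":0,"z":0,"spin":0},{"x":0.018,"y":0,"z":0,"spin":0},{"x":-0.04,"y":0,"z":0,"spin":0},{"x":-0.12,"y":0,"z":0,"spin":0},{"x":-0.1,"y":0,"z":0,"spin":0},{"x":0,"y":-0.065,"z":0,"spin":0},{"x":0,"y":-0.065,"z":0,"spin":0},{"x":0,"y":-0.065,"z":0,"spin":0},{"x":0,"y":0,"z":0,"spin":0},{"x":0,"y":0,"z":0,"spin":0}]' 0
python3 - <<'E'
from h import *
k,im=snap("wrist","w_grasp")
np.save("k_g.npy",k,allow_pickle=True)
s=manip.get_state();R=np.array(s["tool_rot"]);p=np.array(s["tcp_pos"]);print(p,R.round(3).tolist())
cc=np.array([.5503,.1781,0]);
for t in("plunger_head","holder_center"):print(t,[(np.round(d["extent"]).tolist(),round(d["confidence"],2)) for d in manip.search_frame("wrist",t)])
a=np.radians(13.4);ux=np.array([np.cos(a),np.sin(a),0]);uy=np.array([-ux[1],ux[0],0])
P=[cc+ux*(-85)/1e3+uy*s_+[0,0,.032] for s_ in(.02,-.02)]+[cc+[0,0,.099]]
print("expected tail corners, head",proj(k,P).round(1).tolist())
E
```

```text
clock: 10.25
tcp_pos: [0.494, 0.1656, 0.1645]
tool_rot: [[0.028, 0.972, 0.231], [0.002, 0.231, -0.973], [-1.0, 0.028, 0.005]]
wrist_force: [0.1, -0.4, -0.8]
gripper_width: 0.005
[0.4940221  0.16560422 0.16443593] [[0.028, 0.972, 0.231], [0.001, 0.232, -0.973], [-1.0, 0.028, 0.005]]
plunger_head [([299.0, 124.0, 355.0, 185.0], 0.71)]
holder_center [([82.0, 212.0, 216.0, 325.0], 0.83), ([118.0, 1.0, 167.0, 17.0], 0.81)]
expected tail corners, head [[299.5, 271.1], [353.8, 271.0], [327.1, 156.7]]
```

View pics/w_grasp.png

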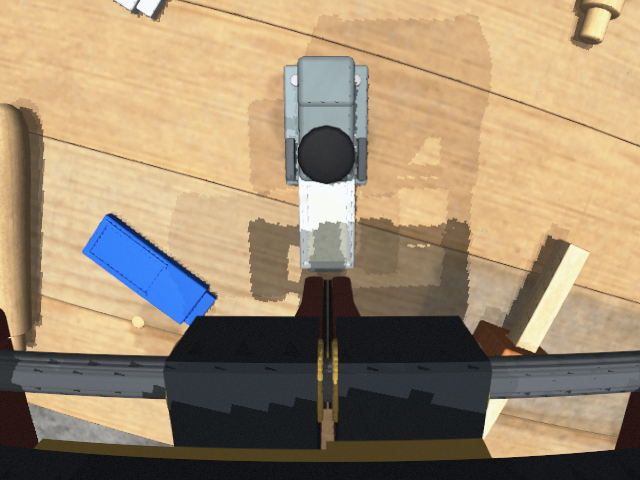

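```bash
python3 -m creep '[{"x":0,"y":-0.014,"z":0,"spin":0},{"x":0,"y":0,"z":0,"spin":0},{"x":0,"y":0,"z":0,"spin":0},{"x":0.1,"y":0,"z":0,"spin":0},{"x":0.1,"y":0,"z":0,"spin":0},{"x":0.1,"y":0,"z":0,"spin":0},{"x":0.1,"y":0,"z":0,"spin":0},{"x":0.06,"y":0,"z":0,"spin":0},{"x":0.02,"y":0,"z":0,"spin":0},{"x":0,"y":0,"z":0,"spin":0}]' 1
```

```text
clock: 11.65
tcp_pos: [0.4962, 0.1653, 0.0183]
tool_rot: [[0.032, 0.972, 0.231], [0.003, 0.231, -0.973], [-0.999, 0.032, 0.005]]
wrist_force: [-1.0, 1.1, 0.7]
gripper_width: 0.996
```

```bash
python3 -m creep '[{"x":0.024,"y":-0.005,"z":0,"spin":0},{"x":0,"y":0,"z":0,"spin":0},{"x":0,"y":0,"z":0,"spin":0},{"x":0,"y":0,"z":0,"spin":0},{"x":0,"y":0,"z":0,"spin":0},{"x":0,"y":0,"z":0,"spin":0},{"x":0,"y":0,"z":0,"spin":0},{"x":0,"y":0,"z":0,"spin":0},{"x":0,"y":0,"z":0,"spin":0},{"x":0,"y":0,"z":0,"spin":0}]' 0
```

```text
clock: 12.9
tcp_pos: [0.4968, 0.1656, 0.0141]
tool_rot: [[0.037, 0.972, 0.231], [0.004, 0.231, -0.973], [-0.999, 0.037, 0.005]]
wrist_force: [-0.4, -0.3, 0.3]
gripper_width: 0.453
```

```bash
python3 -m creep '[{"x":-0.007,"y":-0.03,"z":0,"spin":0},{"x":-0.004,"y":-0.06,"z":0,"spin":0},{"x":-0.004,"y":-0.06,"z":0,"spin":0},{"x":-0.004,"y":-0.06,"z":0,"spin":0},{"x":-0.004,"y":-0.06,"z":0,"spin":0},{"x":0,"y":-0.04,"z":0,"spin":0},{"x":-0.12,"y":0,"z":0,"spin":0},{"x":-0.12,"y":0,"z":0,"spin":0},{"x":-0.06,"y":0,"z":0,"spin":0},{"x":0,"y":0,"z":0,"spin":0}]' 0
python3 - <<'E'
from h import *
k,im=snap("wrist","w_out")
print(manip.get_state()["wrist_force"])
for t in("plunger_head","press","holder_center"):print(t,[(np.round(d["extent"]).tolist(),round(d["confidence"],2)) for d in manip.search_frame("wrist",t)])
E
```

```text
clock: 14.15
tcp_pos: [0.3938, 0.1415, 0.107]
tool_rot: [[0.031, 0.972, 0.232], [0.002, 0.232, -0.973], [-1.0, 0.031, 0.005]]
wrist_force: [-0.8, 0.2, -1.1]
gripper_width: 0.451
[-0.07964936  0.2536016  -1.10393708]
plunger_head []
press [([272.0, 3.0, 382.0, 95.0], 0.59)]
holder_center [([266.0, 92.0, 384.0, 357.0], 0.74), ([17.0, 68.0, 185.0, 218.0], 0.59)]
```

View pics/w_out.png

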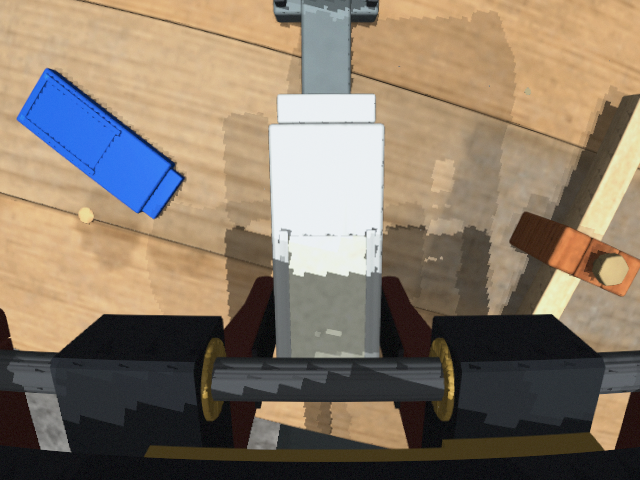

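The holder came out straight, with its nose edge at (277–375, 95). Next it goes to the rack front, high enough to pass over the gauge.

```bash
python3 -m creep '[{"x":0,"y":0,"z":0,"spin":0.163},{"x":0,"y":0,"z":0,"spin":0.163},{"x":0,"y":0,"z":0,"spin":0.163},{"x":0,"y":0,"z":0,"spin":0},{"x":0,"y":0.056,"z":0.166,"spin":0},{"x":0,"y":0.056,"z":0.166,"spin":0},{"x":0,"y":0.056,"z":0.166,"spin":0},{"x":0,"y":0.056,"z":0.166,"spin":0},{"x":0,"y":0.056,"z":0.166,"spin":0},{"x":0,"y":0.056,"z":0.166,"spin":0}]' 0 && python3 -m creep '[{"x":0,"y":0,"z":0,"spin":0},{"x":0,"y":0,"z":0,"spin":0},{"x":0,"y":0,"z":0,"spin":0},{"x":0,"y":0,"z":0,"spin":0},{"x":0,"y":0,"z":0,"spin":0},{"x":0,"y":0,"z":0,"spin":0},{"x":0,"y":0,"z":0,"spin":0},{"x":0,"y":0,"z":0,"spin":0},{"x":0,"y":0,"z":0,"spin":0},{"x":0,"y":0,"z":0,"spin":0}]' 0
python3 - <<'E'
from h import *
k,im=snap("wrist","w_rack3")
np.save("k_r3.npy",k,allow_pickle=True)
print(manip.get_state()["tcp_pos"])
E
```

```text
clock: 15.6
tcp_pos: [0.4452, -0.1751, 0.0948]
tool_rot: [[0.012, 0.991, -0.132], [0.001, -0.132, -0.991], [-1.0, 0.012, -0.002]]
wrist_force: [1.5, 0.1, -0.5]
gripper_width: 0.452
clock: 16.85
tcp_pos: [0.4445, -0.1738, 0.0929]
tool_rot: [[0.009, 0.992, -0.125], [0.003, -0.125, -0.992], [-1.0, 0.009, -0.004]]
wrist_force: [-0.3, 1.2, -0.5]
gripper_width: 0.45
[ 0.44445898 -0.17380228  0.09291978]
```

View pics/w_rack3.png

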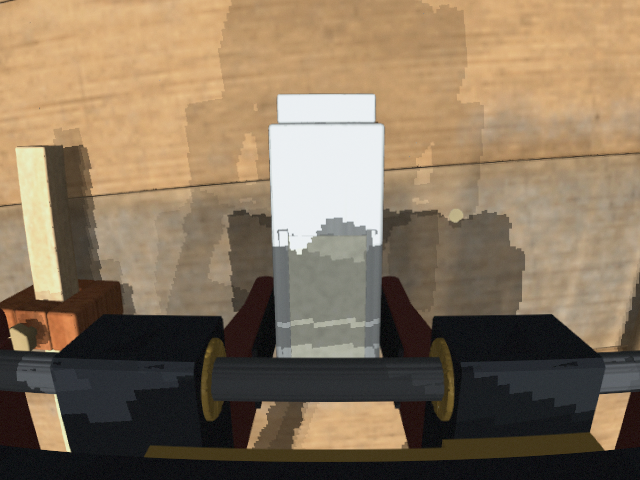

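The rack is still out of view beyond the nose (11 of 12 pictures used so far). I'll move 75 mm forward, staying above the rack's height, and measure it numerically.

```bash
python3 -m creep '[{"x":-0.02,"y":0.08,"z":0,"spin":0.025},{"x":0,"y":0.08,"z":0,"spin":0},{"x":0,"y":0.08,"z":0,"spin":0},{"x":0,"y":0,"z":0,"spin":0},{"x":0,"y":0,"z":0,"spin":0},{"x":0,"y":0,"z":0,"spin":0},{"x":0,"y":0,"z":0,"spin":0},{"x":0,"y":0,"z":0,"spin":0},{"x":0,"y":0,"z":0,"spin":0},{"x":0,"y":0,"z":0,"spin":0}]' 0
python3 - <<'E'
from h import *
k,im=snap("wrist","w_rack4")
np.save("k_r4.npy",k,allow_pickle=True)
s=manip.get_state();np.save("s_r4.npy",s,allow_pickle=True)
a=np.radians(-8.5)
o=np.array([.607,-.195,0]);ux=np.array([np.cos(a),np.sin(a),0]);uy=np.array([-ux[1],ux[0],0])
v=im.copy()
def L(y0,y1,x,z,c):
    p=proj(k,[o+ux*x+uy*y0+[0,0,z],o+ux*x+uy*y1+[0,0,z]]);cv2.line(v,*[tuple(int(round(t)) for t in q) for q in p],c,1);print(z,p.round(1).tolist())
L(-.075,.075,-.003,.074,(0,0,255))
L(-.075,.075,-.003,.046,(0,255,0))
cv2.imwrite("pics/w_rack4v.png",cv2.resize(v[0:330,120:560],None,fx=1.8,fy=1.8,interpolation=cv2.INTER_CUBIC))
print([(np.round(d["extent"]).tolist(),round(d["confidence"],2)) for d in manip.search_frame("wrist","rack")])
E
```

```text
clock: 18.15
tcp_pos: [0.5152, -0.1842, 0.0999]
tool_rot: [[0.008, 0.989, -0.147], [0.002, -0.147, -0.989], [-1.0, 0.008, -0.004]]
wrist_force: [0.3, 0.0, -1.2]
gripper_width: 0.449
0.074 [[492.6, 86.9], [148.6, 87.3]]
0.046 [[471.6, 92.8], [171.5, 93.0]]
[([157.0, 0.0, 499.0, 116.0], 0.76)]
```

View pics/w_rack4v.png

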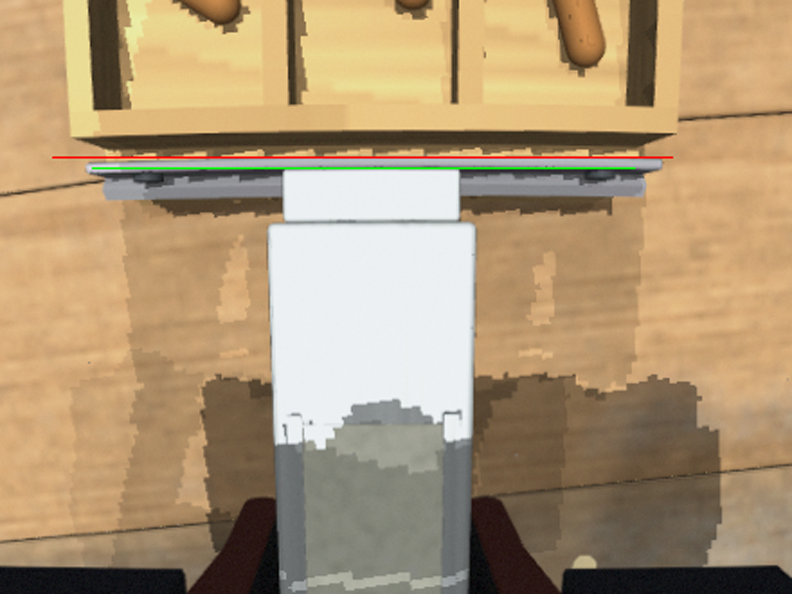

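The picture (number 12, the last) shows the rack centreline at crop column 375 and the holder at 372. The edges are parallel within about 0.2°, and the lip's front bottom edge is at crop row 196, so the mouth is about 7 mm nearer than I estimated. I'll back off 42 mm and descend.

```bash
python3 -m creep '[{"x":0,"y":-0.07,"z":0.003,"spin":0},{"x":0,"y":-0.07,"z":0,"spin":0},{"x":0,"y":0,"z":0,"spin":0},{"x":0.065,"y":0,"z":0,"spin":0},{"x":0.065,"y":0,"z":0,"spin":0},{"x":0.065,"y":0,"z":0,"spin":0},{"x":0.05,"y":0,"z":0,"spin":0},{"x":0,"y":0,"z":0,"spin":0},{"x":0,"y":0,"z":0,"spin":0},{"x":0,"y":0,"z":0,"spin":0}]' 0
python3 - <<'E'
from h import *
k,im=snap("wrist","w5");k2,im2=snap("side","s5")
s=manip.get_state();p=np.array(s["tcp_pos"]);R=np.array(s["tool_rot"]);print(p.round(4),np.degrees(np.arctan2(R[1,1],R[0,1])))
g=im[:,:,:].astype(int)
# holder edges: bright, unsaturated, at row ~ 100,110,150
for r in(100,108,140,170,200):
    m=(im[r].min(1)>190)&(np.ptp(g[r],axis=1)<30);c=np.where(m)[0];c=c[(c>230)&(c<420)];print(r,c.min() if len(c) else None,c.max() if len(c) else None)
# steel lip rows
for c in(230,260,390,420): print(c,[(r,im[r,c].tolist()) for r in range(0,110,5)])
E
```

```text
clock: 19.5
tcp_pos: [0.4753, -0.1785, 0.0193]
tool_rot: [[0.007, 0.989, -0.146], [0.003, -0.146, -0.989], [-1.0, 0.007, -0.004]]
wrist_force: [-0.2, 0.7, -1.4]
gripper_width: 0.454
[ 0.4754 -0.1786  0.0195] -8.408199951380391
100 278 374
108 278 374
140 270 382
170 270 382
200 271 381
230 [(0, [42, 61, 78]), (5, [50, 68, 85]), (10, [64, 87, 109]), (15, [113, 155, 193]), (20, [103, 145, 181]), (25, [104, 147, 182]), (30, [100, 142, 177]), (35, [103, 144, 179]), (40, [111, 153, 189]), (45, [106, 149, 185]), (50, [103, 145, 181]), (55, [104, 147, 185]), (60, [111, 156, 193]), (65, [107, 152, 190]), (70, [112, 157, 196]), (75, [112, 159, 198]), (80, [108, 155, 196]), (85, [108, 155, 193]), (90, [111, 155, 194]), (95, [117, 161, 202]), (100, [114, 159, 199]), (105, [109, 156, 193])]
260 [(0, [50, 69, 87]), (5, [52, 72, 91]), (10, [117, 162, 201]), (15, [117, 163, 201]), (20, [109, 153, 192]), (25, [104, 148, 183]), (30, [99, 141, 178]), (35, [108, 151, 187]), (40, [106, 148, 185]), (45, [102, 144, 181]), (50, [102, 143, 182]), (55, [103, 144, 182]), (60, [103, 147, 183]), (65, [103, 148,
[... 496 characters left out ...]
, 148, 185]), (70, [103, 143, 180]), (75, [99, 139, 175]), (80, [96, 137, 174]), (85, [101, 142, 180]), (90, [104, 149, 186]), (95, [108, 153, 190]), (100, [106, 152, 189]), (105, [104, 146, 183])]
420 [(0, [50, 70, 87]), (5, [45, 65, 81]), (10, [83, 120, 152]), (15, [101, 143, 180]), (20, [103, 144, 180]), (25, [99, 141, 176]), (30, [100, 142, 178]), (35, [103, 145, 180]), (40, [101, 145, 182]), (45, [108, 153, 187]), (50, [102, 148, 184]), (55, [102, 145, 183]), (60, [102, 147, 184]), (65, [104, 147, 185]), (70, [103, 145, 180]), (75, [103, 146, 185]), (80, [101, 144, 183]), (85, [102, 145, 182]), (90, [102, 145, 182]), (95, [102, 143, 180]), (100, [103, 147, 186]), (105, [110, 155, 192])]
```

```bash
python3 -m creep '[{"x":0,"y":0.04,"z":0.002,"spin":0},{"x":0,"y":0.04,"z":0,"spin":0},{"x":0,"y":0.04,"z":0,"spin":0},{"x":0,"y":0.03,"z":0,"spin":0},{"x":0,"y":0.02,"z":0,"spin":0},{"x":0,"y":0.01,"z":0,"spin":0},{"x":0,"y":0,"z":0,"spin":0},{"x":0,"y":0,"z":0,"spin":0},{"x":0,"y":0,"z":0,"spin":0},{"x":0,"y":0,"z":0,"spin":0}]' 0
```

```text
clock: 20.85
tcp_pos: [0.5332, -0.1879, 0.0208]
tool_rot: [[0.009, 0.989, -0.146], [0.003, -0.146, -0.989], [-1.0, 0.009, -0.004]]
wrist_force: [0.3, 0.2, -1.1]
gripper_width: 0.453
```

```bash
python3 -m creep '[{"x":0.003,"y":0.015,"z":0,"spin":0},{"x":0,"y":0.015,"z":0,"spin":0},{"x":0,"y":0.01,"z":0,"spin":0},{"x":0,"y":0,"z":0,"spin":0},{"x":0,"y":0,"z":0,"spin":0},{"x":0,"y":0,"z":0,"spin":0},{"x":0,"y":0,"z":0,"spin":0},{"x":0,"y":0,"z":0,"spin":0},{"x":0,"y":0,"z":0,"spin":0},{"x":0,"y":0,"z":0,"spin":0}]' 0
```

```text
clock: 22.1
tcp_pos: [0.544, -0.1895, 0.0202]
tool_rot: [[0.005, 0.989, -0.146], [0.003, -0.146, -0.989], [-1.0, 0.005, -0.004]]
wrist_force: [-4.3, 1.2, 2.2]
gripper_width: 0.452
```

```bash
python3 -m creep '[{"x":-0.003,"y":0.012,"z":0,"spin":0},{"x":0,"y":0.01,"z":0,"spin":0},{"x":0,"y":0.01,"z":0,"spin":0},{"x":0,"y":0.008,"z":0,"spin":0},{"x":0,"y":0.005,"z":0,"spin":0},{"x":0,"y":0.005,"z":0,"spin":0},{"x":0,"y":0,"z":0,"spin":0},{"x":0,"y":0,"z":0,"spin":0},{"x":0,"y":0,"z":0,"spin":0},{"x":0,"y":0,"z":0,"spin":0}]' 0
```

```text
clock: 23.35
tcp_pos: [0.5468, -0.1896, 0.0155]
tool_rot: [[-0.026, 0.989, -0.147], [0.011, -0.147, -0.989], [-1.0, -0.028, -0.007]]
wrist_force: [-5.2, 1.0, 2.6]
gripper_width: 0.451
```

The load makes the measured pose creep: z dropped 5 mm and the tool pitched, so the nose is dragging on the pocket floor, and idle rows relax the push. I'll raise it and push with no idle rows.

```bash
python3 -m creep '[{"x":-0.012,"y":0,"z":0,"spin":0},{"x":-0.01,"y":0.004,"z":0,"spin":0},{"x":-0.003,"y":0.015,"z":0,"spin":0},{"x":-0.003,"y":0.015,"z":0,"spin":0},{"x":-0.002,"y":0.015,"z":0,"spin":0},{"x":-0.002,"y":0.015,"z":0,"spin":0},{"x":-0.002,"y":0.015,"z":0,"spin":0},{"x":-0.002,"y":0.015,"z":0,"spin":0},{"x":-0.002,"y":0.015,"z":0,"spin":0},{"x":-0.002,"y":0.015,"z":0,"spin":0}]' 0;python3 - <<'E'
from h import *
s=manip.get_state();print(s["qd"].round(3) if hasattr(s["qd"],"round") else s["qd"],s["moment"],s["tcp_pos"])
E
```

```text
clock: 24.6
tcp_pos: [0.5524, -0.1899, 0.0118]
tool_rot: [[-0.109, 0.983, -0.15], [0.03, -0.148, -0.989], [-0.994, -0.112, -0.013]]
wrist_force: [-16.1, 2.5, 2.1]
gripper_width: 0.454
[ 0.01   0.097 -0.088 -0.01   0.068  0.011] [0.44563329 2.49119638 0.11894442] [ 0.55244939 -0.18993053  0.01184059]
```

```bash
python3 -m creep '[{"x":-0.012,"y":0.004,"z":0,"spin":0},{"x":-0.012,"y":0.004,"z":0,"spin":0},{"x":-0.01,"y":0.004,"z":0,"spin":0},{"x":-0.008,"y":0.004,"z":0,"spin":0},{"x":-0.004,"y":0.004,"z":0,"spin":0},{"x":-0.004,"y":0.006,"z":0,"spin":0},{"x":-0.004,"y":0.006,"z":0,"spin":0},{"x":-0.004,"y":0.008,"z":0,"spin":0},{"x":-0.004,"y":0.012,"z":0,"spin":0},{"x":-0.004,"y":0.014,"z":0,"spin":0}]' 0;python3 - <<'E'
from h import *
s=manip.get_state();p=np.array(s["tcp_pos"]);R=np.array(s["tool_rot"]);print("grip pt",p-.019*R[:,0],s["moment"],np.round(s["qd"],3))
k,im=snap("wrist","w6")
k,im=snap("side","s6")
E
```

```text
clock: 25.85
tcp_pos: [0.5529, -0.1899, 0.0164]
tool_rot: [[-0.167, 0.974, -0.153], [0.044, -0.148, -0.988], [-0.985, -0.171, -0.018]]
wrist_force: [-18.6, 2.4, 4.1]
gripper_width: 0.452
grip pt [ 0.55604167 -0.19070981  0.03513392] [0.49470168 2.75175863 0.16347591] [ 0.007  0.087 -0.09  -0.01   0.079  0.009]
```

Run:
```python
import cv2,numpy as np
for f in("w5","w6"):
    im=cv2.imread(f"pics/{f}.png");g=im.astype(int)
    print(f)
    for r in range(90,275,12):
        sat=(np.ptp(g[r],axis=1)<28)&(g[r].mean(1)>60);c=np.where(sat)[0];c=c[(c>225)&(c<425)]
        print(r,(c.min(),c.max(),c.max()-c.min()) if len(c) else None,im[r,326].tolist(),im[r,290].tolist())
    L=im[:,327].astype(int).mean(1) if False else im[:,327].mean(1)
    print("col327 big steps",[(i,int(L[i+1]-L[i])) for i in range(40,360) if abs(L[i+1]-L[i])>22])
```

```text
w5
90 None [107, 152, 190] [110, 156, 196]
102 (np.int64(277), np.int64(375), np.int64(98)) [242, 239, 235] [242, 240, 236]
114 (np.int64(277), np.int64(375), np.int64(98)) [242, 239, 236] [242, 240, 236]
126 (np.int64(269), np.int64(383), np.int64(114)) [238, 237, 233] [239, 237, 233]
138 (np.int64(269), np.int64(384), np.int64(115)) [241, 239, 235] [242, 240, 236]
150 (np.int64(269), np.int64(383), np.int64(114)) [241, 239, 235] [243, 240, 236]
162 (np.int64(269), np.int64(383), np.int64(114)) [242, 240, 236] [242, 240, 237]
174 (np.int64(270), np.int64(383), np.int64(113)) [242, 240, 237] [242, 240, 236]
186 (np.int64(270), np.int64(383), np.int64(113)) [242, 240, 236] [242, 240, 236]
198 (np.int64(270), np.int64(382), np.int64(112)) [243, 241, 236] [241, 239, 235]
210 (np.int64(271), np.int64(382), np.int64(111)) [243, 241, 237] [243, 240, 236]
222 (np.int64(271), np.int64(382), np.int64(111)) [144, 143, 138] [243, 241, 236]
234 (np.int64(271), np.int64(382), np.int64(111)) [143, 141, 137] [243, 241, 238]
246 (np.int64(272), np.int64(382), np.int64(110)) [148, 162, 160] [236, 240
[... 516 characters left out ...]
[77, 112, 136] [77, 113, 139]
150 None [82, 120, 146] [83, 119, 146]
162 None [77, 115, 142] [75, 109, 133]
174 None [73, 107, 132] [72, 108, 133]
186 None [62, 88, 110] [59, 86, 104]
198 None [58, 84, 103] [56, 85, 102]
210 None [59, 86, 106] [59, 85, 104]
222 None [77, 111, 134] [67, 99, 122]
234 None [74, 107, 131] [71, 103, 124]
246 (np.int64(268), np.int64(385), np.int64(117)) [136, 135, 130] [138, 137, 132]
258 (np.int64(269), np.int64(385), np.int64(116)) [136, 136, 131] [139, 139, 134]
270 (np.int64(270), np.int64(384), np.int64(114)) [134, 134, 130] [134, 133, 129]
col327 big steps [(61, 33), (239, 28), (279, 24), (280, 22), (294, -32), (313, 28), (330, -48), (356, -31), (357, -71)]
```

Run:
```python
from h import *
s=manip.get_state();k6=manip.calibration("wrist")
k4=np.load("k_r4.npy",allow_pickle=True).item();s4=np.load("s_r4.npy",allow_pickle=True).item()
i4=cv2.imread("pics/w_rack4.png").astype(float);i6=cv2.imread("pics/w6.png").astype(float)
p4=np.array(s4["tcp_pos"]);R4=np.array(s4["tool_rot"])
ax=np.array([.989,-.147,0])
# nose edge & shoulder & window rows in rack4 on holder top (z~tcp+.018, nose top +.016)
for n,r,dz in(("nose",94,.014),("shoulder",123,.016),("win",236,.018)):
    q=onz(k4,[[326,r]],p4[2]+dz)[0];print(n,(q-p4)@ax)
for c in(288,300,310,327,345,360,370): 
    a=i4[215:300,c].mean(1);b=i6[225:352,c].mean(1)
    print(c,"r4",[(215+i,int(a[i+2]-a[i])) for i in range(len(a)-2) if abs(a[i+2]-a[i])>18],"w6",[(225+i,int(b[i+2]-b[i])) for i in range(len(b)-2) if abs(b[i+2]-b[i])>14])
# left of holder: lip edge
for c in(230,250,400,420):
    b=i6[190:300,c].mean(1);print("lip",c,[(190+i,int(b[i+2]-b[i])) for i in range(len(b)-2) if abs(b[i+2]-b[i])>14])
p=np.array(s["tcp_pos"]);o=np.array([.600,-.194,0])
for r in(239,243,279.5,294,313,330):
  print(r,[round(float((onz(k6,[[327,r]],z)[0]-o)@ax)*1e3,1) for z in(.033,.036,.038,.046,.058)])
print("tcp",((p-o)@ax)*1e3)
```

```text
nose 0.08174233302708471
shoulder 0.07205894134921464
win 0.03319074181755295
288 r4 [(232, -30), (233, -43), (235, 28), (236, -51), (237, -44), (242, -18), (243, -31), (244, -36), (245, -23)] w6 [(238, 21), (239, 41), (240, 15), (271, 16), (272, 25), (281, 30), (282, 39), (290, -21), (291, -29), (294, -20), (295, -39), (296, -19), (314, 46), (315, 37), (323, -46), (324, -45)]
300 r4 [(247, -52), (248, -99), (249, -51)] w6 [(238, 21), (239, 39), (240, 16), (272, 19), (282, 36), (283, 43), (292, -29), (293, -50), (294, -16), (311, 47), (312, 52), (324, -52), (325, -54)]
310 r4 [(229, -40), (230, -98), (232, 85), (234, -51), (235, -61), (236, -23), (251, -24)] w6 [(238, 26), (239, 41), (272, 21), (281, 36), (282, 53), (283, 16), (295, -32), (296, -54), (297, -23), (310, 15), (314, 35), (315, 38), (324, -14), (326, -35), (327, -42)]
327 r4 [(221, -38), (222, -96), (223, -56), (232, -25), (234, 24), (235, 27), (254, -25)] w6 [(238, 27), (239, 40), (272, 19), (278, 26), (279, 46), (280, 32), (293, -31), (294, -51), (295, -20), (311, 17), (312, 45), (313, 32), (329, -48), (330, -48)]
345 r
[... 629 characters left out ...]
), (293, -34), (294, -52), (295, -15), (312, 43), (313, 37), (329, -46), (330, -41), (336, 21), (337, 15), (338, -25), (339, -17)]
lip 230 [(206, -16), (211, 15)]
lip 250 [(211, 14), (242, 57), (243, 83), (244, 27), (285, -57), (286, -88), (287, -28), (288, -20), (289, -37), (290, -23)]
lip 400 [(210, 16), (237, -14), (280, -22), (281, -30), (282, -18)]
lip 420 [(205, -16), (210, 18), (237, -15), (244, 17), (262, 16), (263, 28), (287, -14)]
239 [-10.1, -8.8, -7.9, -4.3, 1.2]
243 [-11.7, -10.3, -9.3, -5.6, -0.0]
279.5 [-26.1, -24.3, -23.2, -18.6, -11.7]
294 [-32.2, -30.3, -29.0, -24.1, -16.6]
313 [-40.5, -38.4, -37.0, -31.6, -23.4]
330 [-48.3, -46.0, -44.5, -38.6, -29.7]
tcp -47.1373669968467
```

```bash
python3 -m creep '[{"x":-0.003,"y":0.008,"z":0,"spin":0},{"x":-0.003,"y":0.006,"z":0,"spin":0},{"x":-0.003,"y":0.006,"z":0,"spin":0},{"x":-0.003,"y":0.006,"z":0,"spin":0},{"x":-0.003,"y":0.006,"z":0,"spin":0},{"x":-0.003,"y":0.006,"z":0,"spin":0},{"x":-0.003,"y":0.006,"z":0,"spin":0},{"x":-0.004,"y":0.014,"z":0,"spin":0},{"x":-0.005,"y":0.02,"z":0,"spin":0},{"x":-0.005,"y":0.02,"z":0,"spin":0}]' 0;cat > gap.py <<'E'
from h import *
import sys
s=manip.get_state();p=np.array(s["tcp_pos"]);R=np.array(s["tool_rot"]);k,im=snap("wrist",sys.argv[1]);i6=im.astype(float)
print("tcp",p.round(4),"holder pt",(p-.013*R[:,0]).round(4),"F",np.round(s["wrist_force"],1),"M",np.round(s["moment"],2),"tilt",R[2,1])
for c in(310,327,345,360):
    b=i6[225:320,c].mean(1);print(c,[(225+i,int(b[i+2]-b[i])) for i in range(len(b)-2) if abs(b[i+2]-b[i])>14])
ax=np.array([.989,-.147,0]);o=np.array([.6,-.194,0])
for r in range(220,320,10): print(r,[round(float((onz(k,[[327,r]],z)[0]-o)@ax)*1e3,1) for z in(.033,.036,.04,.046)])
E
python3 gap.py w7
```

```text
clock: 27.2
tcp_pos: [0.5557, -0.1901, 0.0163]
tool_rot: [[-0.238, 0.958, -0.157], [0.061, -0.146, -0.987], [-0.969, -0.245, -0.024]]
wrist_force: [-21.0, 3.6, 2.7]
gripper_width: 0.45
tcp [ 0.5557 -0.1901  0.0163] holder pt [ 0.5588 -0.1909  0.0289] F [-21.    3.6   2.7] M [0.59 3.15 0.29] tilt -0.2450041886295062
310 [(247, 14), (268, 47), (269, 74), (270, 46), (274, -25), (275, -43), (276, -18), (280, -17), (285, 21)]
327 [(247, 15), (268, 48), (269, 73), (270, 48), (277, -16), (278, -25), (281, -20), (282, -34), (283, -15)]
345 [(268, 43), (269, 71), (270, 41), (284, -23), (285, -15)]
360 [(268, 49), (269, 69), (270, 44), (282, -44), (283, -47), (285, 24), (286, 18)]
220 [2.3, 3.7, 5.7, 8.6]
230 [-1.4, 0.1, 2.2, 5.3]
240 [-5.2, -3.5, -1.3, 2.0]
250 [-9.1, -7.3, -5.0, -1.5]
260 [-13.0, -11.2, -8.8, -5.1]
270 [-17.1, -15.2, -12.6, -8.7]
280 [-21.4, -19.3, -16.6, -12.5]
290 [-25.7, -23.5, -20.7, -16.4]
300 [-30.2, -27.9, -24.9, -20.4]
310 [-34.8, -32.4, -29.2, -24.5]
```

Run:
```python
import cv2,numpy as np
for f in("w6","w7"):
    im=cv2.imread(f"pics/{f}.png").astype(int)
    g=im.mean(2);s=np.ptp(im,axis=2)
    print(f,"rows: gray/sat at cols 180 240 262 280 300 327 350 372 395 460")
    for r in range(176,345,4): print(r,' '.join(f"{int(g[r,c]):3d}/{int(s[r,c]):2d}" for c in(180,240,262,280,300,327,350,372,395,460)))
```

```text
w6 rows: gray/sat at cols 180 240 262 280 300 327 350 372 395 460
176 210/92  67/36 110/62 109/60 107/61 108/59 102/60 105/59 106/58 112/65
180 211/93  65/36 108/63 110/61 110/62 108/61 107/59 107/60 105/60 108/63
184 211/93  61/36  95/52  92/51  92/49  87/50  87/46  86/49  85/47  84/47
188  85/48  64/38  77/44  79/43  76/42  85/43  81/44  83/46  84/46  85/45
192  84/47  64/34  79/42  78/43  78/42  76/42  75/43  75/42  79/42  79/44
196  93/51  66/33  86/45  83/47  83/48  84/43  81/46  79/46  77/45  81/46
200  90/50  83/44  85/48  85/49  86/47  86/47  86/47  86/46  83/46  82/46
204  77/43  87/49  86/49  86/50  86/47  87/49  89/46  87/46  86/48  85/46
208  77/44  80/45  84/47  86/45  83/47  84/46  84/48  82/48  83/46  82/45
212 114/65  88/50  93/51  93/51 102/56 102/57 104/58 103/59 104/58 101/59
216 191/100  97/55  96/54  96/55 104/57 103/60 106/60 104/60 106/58 103/56
220 192/100  94/55  99/51  97/54 104/58 104/59 105/58 104/59 102/58 102/58
224 191/100  94/52  97/54  97/54 104/58 105/59 107/59 105/59 104/58 102/56
228 192/100  97/53  96/54  95/55 103/58 107/59 105/60 106/59 104/59 1
[... 4700 characters left out ...]
169/13 170/16 142/ 7  39/30 142/71
312 200/90  41/27  38/30 144/ 7 163/14 170/14 173/16 141/ 5  39/30 217/79
316  44/ 7  40/28  34/25 144/ 7 169/14 169/15 171/15 142/ 6  41/30  57/18
320  26/ 6  42/30  27/ 1 143/ 7 167/14 173/14 170/15 141/ 7  38/28  24/ 5
324  26/ 5  40/29  20/ 4 145/ 7 174/11 170/14 171/15 142/ 5  32/21  30/ 3
328  26/ 3  36/29  24/ 3 143/ 8 166/14 173/16 171/14 142/ 7  23/ 2  27/ 6
332  26/ 6  39/29  22/ 3 145/ 6 170/15 168/15 169/14 141/ 7  24/ 4  29/ 6
336  26/ 6  40/30  22/ 3 145/ 6 169/14 254/ 2 172/14 143/ 5  24/ 4  26/ 3
340  25/ 4  42/27  22/ 1 143/ 6 162/14 169/14 173/14 144/ 5  24/ 5  29/ 5
344  21/ 7  39/29  20/ 2 145/ 5 169/14 167/14 170/16 144/ 6  18/ 3  24/ 7
```

Run:
```python
from h import *
# world pose of camera for w7 = now (arm not moved since)
k=manip.calibration("wrist")
for f in("w5","w6","w7"):
    im=cv2.imread(f"pics/{f}.png").astype(np.float32)
    im=cv2.undistort(im,np.array([[k["fx"],0,k["cx"]],[0,k["fy"],k["cy"]],[0,0,1]]),np.array(k["dist_coeffs"]))
    # b* like ratio: red-blue chroma normalised
    q=(im[:,:,2]-im[:,:,0])/(im.mean(2)+1); qs=cv2.blur(q,(3,5))
    out=[];met=[]
    for r in range(236,352,4):
        row=qs[r]; 
        # from centre outwards: paper/metal difference
        pc=np.median(row[315:340])
        out.append((r,round(float(pc),3),' '.join(f"{v*1000:.0f}" for v in row[272:304:3])))
    print(f);[print(*o) for o in out[::4]]
    # abs gradient vertical line search: outer edges rows 244..272
    G=cv2.Sobel(cv2.GaussianBlur(im.mean(2),(3,3),0),cv2.CV_32F,1,0)
    def ed(r,a,b):
        g=np.abs(G[r-2:r+3,a:b].mean(0));i=g.argmax();i=min(max(i,1),len(g)-2);d=(g[i-1]-g[i+1])/(2*(g[i-1]-2*g[i]+g[i+1])+1e-9);return a+i+d,g[i]
    for r in range(128,304,8):
        l=ed(r,262,280);rr=ed(r,376,392);print(r,round(l[0],2),round(rr[0],2),"w",round(rr[0]-l[0],2),int(l[1]),int(rr[1]))
```

```text
w5
236 0.036 18 -26 -27 -26 -23 -32 -27 -27 -28 -25 -29
252 0.075 168 -45 -43 -40 -44 -11 76 75 77 72 72
268 0.073 213 -39 -42 -38 -45 -30 76 74 77 72 73
284 0.074 474 -41 -43 -41 -35 -32 62 75 74 71 74
300 0.073 -46 -46 -43 -42 -46 -35 53 76 72 73 73
316 0.073 -50 -46 -44 -45 -41 -37 43 63 54 62 76
332 0.072 -92 -80 -40 -42 -39 -45 19 76 73 69 61
348 0.073 -75 76 -37 -38 -37 -37 5 72 76 75 74
128 268.46 383.49 w 115.03 193 230
136 268.71 383.43 w 114.72 224 253
144 268.78 383.13 w 114.35 222 211
152 269.13 382.78 w 113.65 206 211
160 269.75 382.59 w 112.85 287 232
168 269.68 382.59 w 112.91 275 255
176 269.97 382.6 w 112.63 238 239
184 270.43 382.29 w 111.86 220 210
192 270.77 381.73 w 110.96 289 212
200 270.74 381.72 w 110.97 255 257
208 271.0 381.7 w 110.7 229 268
216 271.79 381.68 w 109.9 246 244
224 271.59 381.88 w 110.29 252 293
232 271.27 381.96 w 110.69 413 376
240 271.67 381.51 w 109.84 404 275
248 272.29 381.27 w 108.97 143 92
256 272.41 381.13 w 108.72 109 105
264 272.55 381.09 w 108.54 116 107
272 273.04 381.13 w 108.09 120 122
280 273.05 381.19 w 108.14 212 199
288 273.2
[... 1568 characters left out ...]
60 67 69
128 275.17 390.11 w 114.95 2 2
136 264.64 385.37 w 120.73 2 3
144 267.9 382.99 w 115.09 1 1
152 274.18 375.35 w 101.18 1 1
160 276.1 386.85 w 110.74 2 3
168 262.82 382.3 w 119.48 2 1
176 280.92 387.74 w 106.82 2 1
184 276.65 384.68 w 108.03 1 1
192 268.43 378.92 w 110.49 1 1
200 262.33 377.68 w 115.35 2 2
208 267.59 384.13 w 116.55 5 1
216 263.19 379.2 w 116.01 2 2
224 273.36 386.82 w 113.46 3 1
232 262.75 380.9 w 118.15 3 2
240 274.74 389.92 w 115.18 2 0
248 263.83 389.41 w 125.58 2 2
256 260.78 379.82 w 119.05 1 1
264 268.46 395.82 w 127.35 3 1
272 269.2 384.14 w 114.94 105 186
280 269.39 383.78 w 114.39 257 325
288 270.21 383.44 w 113.23 274 247
296 271.13 382.94 w 111.81 302 273
```

Run:
```python
from h import *
k=manip.calibration("wrist");R=np.array(k["orientation"]);e=np.array(k["eye"])
print("cam fwd",R[:,2],"eye",e)
ax=np.array([.989,-.147,0]);o=np.array([.6,-.194,0])
for r,w in((272,114.94),(280,114.39),(288,113.23),(296,111.81)):
    d=420.44*.04/w;q=e+R@(np.array([(326.7-k["cx"])/k["fx"],(r-k["cy"])/k["fy"],1])*d);print(r,q.round(4),"rack x",((q-o)@ax*1e3).round(1))
k4=np.load("k_r4.npy",allow_pickle=True).item();R=np.array(k4["orientation"]);e=np.array(k4["eye"])
# rack4: wood front corners full px, lip corners ; place by metric
for n,px in(("wood",[[160,76.1],[496.1,75]]),("liptop",[[168.9,92.2],[487.8,92.2]]),("lipbot",[[178.3,108.6],[478.3,107.5]])):
    for z in(.074,.070,.058,.046,.038,.03):
        P=onz(k4,px,z);print(n,z,"width",round(np.linalg.norm(P[0]-P[1])*1e3,1),"rack x",((P.mean(0)-o)@ax*1e3).round(1))
```

```text
cam fwd [-0.47322907  0.09574337 -0.87572111] eye [ 0.66129469 -0.21043678  0.15609499]
272 [ 0.5824 -0.1948  0.0333] rack x -17.3
280 [ 0.5796 -0.1944  0.0341] rack x -20.1
288 [ 0.5763 -0.1939  0.0342] rack x -23.4
296 [ 0.5728 -0.1933  0.0341] rack x -27.0
wood 0.074 width 145.8 rack x 8.9
wood 0.07 width 148.8 rack x 9.4
wood 0.058 width 158.1 rack x 11.1
wood 0.046 width 167.4 rack x 12.7
wood 0.038 width 173.6 rack x 13.8
wood 0.03 width 179.8 rack x 14.9
liptop 0.074 width 138.9 rack x 1.7
liptop 0.07 width 141.9 rack x 2.1
liptop 0.058 width 150.7 rack x 3.3
liptop 0.046 width 159.6 rack x 4.5
liptop 0.038 width 165.5 rack x 5.3
liptop 0.03 width 171.4 rack x 6.1
lipbot 0.074 width 131.3 rack x -5.1
lipbot 0.07 width 134.1 rack x -4.8
lipbot 0.058 width 142.5 rack x -4.1
lipbot 0.046 width 150.8 rack x -3.3
lipbot 0.038 width 156.4 rack x -2.8
lipbot 0.03 width 162.0 rack x -2.3
```

Run:
```python
from h import *
k=manip.calibration("wrist");K=np.array([[k["fx"],0,k["cx"]],[0,k["fy"],k["cy"]],[0,0,1]])
for f in("w_rack4","w5","w6","w7"):
    im=cv2.imread(f"pics/{f}.png").astype(np.float32);im=cv2.undistort(im,K,np.array(k["dist_coeffs"]))
    q=((im[:,:,2]-im[:,:,0])/(im.mean(2)+1))
    for a,b in((300,326),(330,360)):
        v=q[:,a:b].mean(1);g=im[:,a:b].mean((1,2))
        print(f,a,[(r,int(v[r]*1000),int(g[r])) for r in (range(226,256,2) if f in("w_rack4","w5") else range(266,296,2))])
    if f in("w_rack4","w5"):
        g=im[:,300:350].mean((1,2));print("steps",[(r,int(g[r+1]-g[r])) for r in range(80,140) if abs(g[r+1]-g[r])>15])
```

```text
w_rack4 300 [(226, -31, 197), (228, -33, 197), (230, -34, 196), (232, -34, 178), (234, -35, 179), (236, 25, 178), (238, 54, 169), (240, 52, 171), (242, 50, 171), (244, 70, 155), (246, 72, 155), (248, 66, 153), (250, 72, 148), (252, 71, 142), (254, 75, 135)]
w_rack4 330 [(226, -38, 175), (228, -40, 161), (230, -44, 153), (232, -41, 141), (234, -39, 138), (236, 70, 145), (238, 73, 153), (240, 73, 155), (242, 72, 155), (244, 75, 154), (246, 70, 154), (248, 73, 153), (250, 73, 153), (252, 74, 154), (254, 71, 153)]
steps [(80, 22), (81, 24), (82, 18), (85, 26), (89, -26), (90, -46), (91, 77), (92, 49), (120, -55), (121, -23), (122, 44), (123, 31)]
w5 300 [(226, -30, 212), (228, -34, 202), (230, -32, 193), (232, -33, 193), (234, -38, 181), (236, 31, 174), (238, 40, 182), (240, 39, 176), (242, 57, 164), (244, 54, 168), (246, 56, 162), (248, 71, 152), (250, 72, 144), (252, 72, 142), (254, 72, 131)]
w5 330 [(226, -43, 149), (228, -41, 141), (230, -43, 141), (232, -41, 141), (234, -41, 132), (236, 67, 144), (238, 74, 153), (240, 73, 154), (242, 75, 155), (244, 74, 154), (246, 74, 154), (248, 7
[... 457 characters left out ...]
2, 133), (274, 69, 154), (276, 72, 156), (278, 69, 158), (280, 69, 158), (282, 71, 175), (284, 72, 199), (286, 72, 208), (288, 71, 208), (290, 70, 207), (292, 72, 207), (294, 72, 195)]
w7 300 [(266, 547, 113), (268, 541, 113), (270, 144, 157), (272, -39, 207), (274, -38, 207), (276, -38, 200), (278, -40, 179), (280, -41, 158), (282, -40, 146), (284, -39, 145), (286, 42, 155), (288, 72, 169), (290, 73, 167), (292, 70, 168), (294, 73, 168)]
w7 330 [(266, 549, 113), (268, 551, 113), (270, 150, 156), (272, -37, 206), (274, -39, 206), (276, -40, 205), (278, -40, 205), (280, -38, 203), (282, -40, 194), (284, -39, 175), (286, 46, 159), (288, 71, 168), (290, 71, 170), (292, 71, 171), (294, 73, 170)]
```

The numbers so far: the holder is level in the pocket (top z ≈ 0.034), didn't move between the last two pushes, and resisted 16–21 N. That fits being against the wall, but the picture-based depth is 27–32 mm, so it's ambiguous. As a check I'll back off a few mm, wiggle, push again, and see whether it stops at the same place.

```bash
python3 -m creep '[{"x":0.004,"y":-0.02,"z":0,"spin":0},{"x":0.002,"y":-0.012,"z":0.004,"spin":0},{"x":-0.003,"y":0,"z":-0.004,"spin":0},{"x":-0.006,"y":0.014,"z":0,"spin":0},{"x":-0.006,"y":0.014,"z":0.002,"spin":0},{"x":-0.005,"y":0.012,"z":-0.002,"spin":0},{"x":-0.005,"y":0.012,"z":0,"spin":0},{"x":-0.005,"y":0.012,"z":0,"spin":0},{"x":-0.005,"y":0.016,"z":0,"spin":0},{"x":-0.005,"y":0.018,"z":0,"spin":0}]' 0;cat > win.py <<'E'
from h import *
import sys
s=manip.get_state();p=np.array(s["tcp_pos"]);T=np.array(s["tool_rot"]);k,im=snap("wrist",sys.argv[1])
K=np.array([[k["fx"],0,k["cx"]],[0,k["fy"],k["cy"]],[0,0,1]]);R=np.array(k["orientation"]);e=np.array(k["eye"])
im=cv2.undistort(im.astype(np.float32),K,np.array(k["dist_coeffs"]));q=((im[:,:,2]-im[:,:,0])/(im.mean(2)+1))[:,300:360].mean(1)
print("t",s["clock"],"tcp",p.round(4),"F",np.round(s["wrist_force"],1),"tilt",round(T[2,1],3),"grip",s["gripper_width"])
wood=[r for r in range(200,345) if q[r]>.25][-1]
win=next((r for r in range(wood+3,350) if q[r]>.02),None)
ax=np.array([.989,-.147,0]);o=np.array([.6,-.194,0])
def X(r,z):
    d=R@np.array([(326.7-k["cx"])/k["fx"],(r-k["cy"])/k["fy"],1]);return ((e+d*(z-e[2])/d[2]-o)@ax*1e3).round(1)
print("wood edge row",wood,"x@.074",X(wood+.5,.074),"window row",win,"x@.034",X(win,.034) if win else None,"gap",X(wood+.5,.074)-X(win,.034) if win else None)
E
python3 win.py w8
```

```text
clock: 28.5
tcp_pos: [0.5576, -0.1902, 0.0164]
tool_rot: [[-0.295, 0.942, -0.16], [0.074, -0.144, -0.987], [-0.953, -0.303, -0.028]]
wrist_force: [-21.8, 3.7, 3.1]
gripper_width: 0.45
t 28.5 tcp [ 0.5576 -0.1902  0.0164] F [-21.8   3.7   3.1] tilt -0.303 grip 0.44987912750693015
wood edge row 296 x@.074 9.4 window row 299 x@.034 -25.3 gap 34.7
```

Run:
```python
from h import *
k=manip.calibration("side");ax=np.array([.989,-.147,0]);o=np.array([.6,-.194,0])
px=[[235+120/4.5,195+128/4.5],[235+264/4.5,195+138/4.5],[235+192/4.5,195+57/4.5],[235+328/4.5,195+68/4.5]]
P=onz(k,px,.074);print("near rear, near front, far rear, far front:",[((q-o)@ax*1e3).round(1) for q in P],P.round(3).tolist())
```

```text
near rear, near front, far rear, far front: [np.float64(106.6), np.float64(5.5), np.float64(106.4), np.float64(3.1)] [[0.717, -0.129, 0.074], [0.615, -0.129, 0.074], [0.696, -0.272, 0.074], [0.592, -0.267, 0.074]]
```

The retry stopped at the same stiff limit (about 22 N). The rack's measured depth also puts the nose at the end wall within a few mm, so I'm handing in with the push held.

Run:
```python
from plant import manip
s=manip.get_state();print(s["wrist_force"],s["gripper_width"],s["clock"])
print(manip.sign_off())
```

```text
[-21.73802087   3.0315309    2.62559026] 0.4486353463932891 28.55
the job is handed in; nothing more can be done
None
```

I handed the job in at 28.6 s. The holder was marked, pulled out of the press and pushed into the rack pocket, and the arm was still gripping it and pushing at about 22 N. I believe it is fully home, but I couldn't see the end wall to confirm it.

**What I did**
- **Marking:** I pushed the plunger down about 11 mm until it met the holder, at about 17 N or more. In the next picture its head was back up.
- **Transfer:** I pulled the holder straight back out of the press and carried it over the gauge. It went nose first into the wooden rack's pocket, not the blue look-alike's. I saw no contact with the other things on the way, but took no final picture of the bench.

**Evidence that it is home**
- **Resistance:** The holder stopped firmly against 16–22 N, while the spring gives at most 5 N. After backing off and wiggling, it stopped firmly again at about 22 N.
- **Position:** Pictures showed the holder level in the pocket and not moving between two of the pushes.

**What disagreed or went wrong**
- **Depth estimates:** Wrist-camera estimates of the nose depth ranged from 27 to 32 mm, depending on which lip edge I used. A rough side-camera check of the rack's depth came out near 33 mm. The wall is at 32 mm.
- **Arm tilt:** The arm crept while pushing, so the tool ended tilted about 17°. The fingers also slid roughly 10 mm along the holder.
- **Last check:** After the final push the rack hid the holder's window edge, so I couldn't recheck its position in the last picture.

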